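# Comb drill rods into a grooved tray

### The arm

A 7-joint arm with a two-finger parallel gripper is mounted at the origin on the work surface. World frame = base frame: x ahead of the robot, y to its left, z up, the work surface at z = 0. Lengths are in m, angles in rad, forces in N, time in s.
With the tool pointing down it reaches from about 0.4 to 0.85 m from the base axis. Payload 4.4 kg.
Tool frame: the origin (TCP) lies on the mounting face of the last link; the fingertips stand 199 mm ahead of it and the grasp point (between the pads) lies 180 mm ahead of it (tcp_to_tips is the distance from the TCP to the fingertips, in m); x points along the fingers, z is the direction in which the jaws open and shut, and the axes are right-handed (so a half turn about x gives the same grasp; the last joint's range is limited). The gripper opens to 94 mm and grips with 3 to 60 N. Pads are 16 mm wide; open, the fingers measure 119 mm over their backs; the gripper's body (75 mm by 177 mm) begins 78 mm behind the grasp point.
Start: joints at [-1.168, 0.628, 0.038, 1.517, -0.027, 0.996, -0.02], TCP at [0.294, 0.58, 0.405] pointing down, gripper open.
Joint ranges: [-3.06, 3.06], [-0.37, 2.12], [-1.25, 1.32], [0.18, 2.47], [-1.1, 4.24], [0.23, 1.98], [-2.94, 2.94]. Speed limits (rad/s): [2.57, 2.57, 3.14, 3.14, 3.14, 3.14, 3.14].

### API

Orientations are given as a rotation vector (axis times angle).
In Python, from bench import * gives the robot as it stands.
- The arm moves only by the tool carry_out, never from a script. Its argument "moves" is a list of rows, each a list of 3 entries, a list of its own where there are three numbers: the shift along the tool's x, y, z in mm, then the turn, a rotation vector about the tool's x, y, z in rad, then the opening, from 0 (shut) to 1 (fully open). A call has 1 to 20 rows; each row is the pose to reach, as a shift and turn from the pose measured when the call began, along the tool's axes at that moment; what a row does not reach only later rows make up. A row lasts 1/12 s, in which the tool goes at most 41.7 mm and 7.16 degrees, less where a joint would pass 70% of its speed; a pose out of reach is approached as far as the arm can. A call with a gripper value outside its range is refused whole. The fingers move at their own pace and stop on an object; "force" is the grip in N (left out, the last holds). Time passes only in rows, so rows that repeat a pose let the fingers close. It gives the time, the measured TCP pose, the force and the opening at its end, in the units of the state.
- get_obs(): the state, without advancing time (a new reading comes with each control period).
- read_camera(name): name is "scene" or "top" or "wrist"; returns (picture, depth): 480x640x3 uint8, red, green, blue; 480x640 float32, m along the optical axis (not along the pixel's ray), 0 where there is no reading.
- camera_info(name): a dict with "intrinsics" (3x3 intrinsics, pixels), "R" (3x3) and "t" (3): a world point X has camera coordinates R X + t; the wrist camera has in their place "T_tool_cam" (4x4, takes a point from camera to tool coordinates, whose origin is the TCP and whose axes are the tool frame's). Camera axes: x right, y down, z forward; pixel columns grow to the right and rows downward; lengths in m; the calibration is good to about 2 mm. A picture is of the moment at which its call begins: read the wrist's pose just before it. camera_info takes no time and is no camera call.
- job_done(): hands the job in, once; it reports no verdict.
Trained networks look in the newest picture that a camera, given by its name, has taken for a name from the list of things; names that differ only in an ending like _2 or _b are one class to them, and where a whole thing is asked for, a point or a joint stands for the part that bears it (a point fixed in the world has none). Each returns a list of dicts, best first, with "conf" (0 to 1); they miss things now and then, are a little off and sometimes report something else, mostly with a low value. They report only what shows in the picture. A call takes as long as a camera call. They do not tell look-alikes from the thing itself.
- search_frame(camera, query): "bbox" ([left, top, right, bottom] in pixels, round what is visible of it).
- trace(camera, query): "region" (480x640 bool, what is visible of it) and "bbox" ([left, top, right, bottom] in pixels, round what is visible of it).
The state is a dict: "time_s": time; "joints": joint angles; "qvel": joint speeds; "tau": joint torques, N m; "tcp_pos": TCP position; "eef_rot": TCP orientation; "ft_force": force on the tool from outside, world axes, zero at the start; "moment": the same for the moment, N m; "opening": opening from 0.0 (shut) to 1.0 (fully open).
Only numpy, scipy, OpenCV 4.12 (cv2) and the standard library are available. Lean on these libraries where they do the work, as an engineer would, in place of code of your own. Each camera call takes 0.05 s, during which the arm holds its last target. There are 200 camera calls.

### The job

Take the rake from its rest, set its teeth on the ridges at the middle of the tray's grooved bed, between the rods, and comb to the end away from you; then set it at the middle again and comb to the end nearest you, so that all four steel rods drop straight into grooves. Keep the teeth pressed firmly but gently on the ridges, at about 8 N, not under 4 N and never over 20 N, and do not touch the rods with the fingers. Then put the rake back on its rest as it was and let go, leaving the drill, battery pack and screwdriver alone.

Things in the scene. Friction and masses are not known exactly. Their poses are not given: they have to be found in the camera images.
- tray: Fixed shallow wooden tray with upright sides, 148 mm (x) by 182 mm (y) outside, rim 38 mm above the table, walls 6 mm. Origin at the centre of its underside, on the table; its x axis runs along the grooves and points away from the robot to within about 0.25 rad.
- bed_mid (a point): Middle of the grooved dark bed in the tray, at the level of its ridge tops (20 to 33 mm above the table, different each run); x along the grooves, as the tray's. Ridges 6 mm wide and 6 mm high run along x, centred at y = +-10, +-30, +-50 mm; wider outer ones span y = 67 to 82 mm on both sides. The seven flat grooves between are 14 mm wide, centred at y = 0, +-20, +-40, +-60 mm.
- rod0_mid (a point): Centre of a loose round-ended steel rod, 8 mm thick and 90 mm long (35 g), its x axis along the rod. The four rods start lying askew on top of the ridges, 0.25 to 0.32 rad to either side of the bed's x, their centres over the grooves at y = +-20 and +-60 mm (one each, in any order) and within 5 mm of the bed's middle in x. In a groove its centre lies 2 mm below the ridge tops.
- rod1_mid (a point): Centre of a loose round-ended steel rod, 8 mm thick and 90 mm long (35 g), its x axis along the rod. The four rods start lying askew on top of the ridges, 0.25 to 0.32 rad to either side of the bed's x, their centres over the grooves at y = +-20 and +-60 mm (one each, in any order) and within 5 mm of the bed's middle in x. In a groove its centre lies 2 mm below the ridge tops.
- rod2_mid (a point): Centre of a loose round-ended steel rod, 8 mm thick and 90 mm long (35 g), its x axis along the rod. The four rods start lying askew on top of the ridges, 0.25 to 0.32 rad to either side of the bed's x, their centres over the grooves at y = +-20 and +-60 mm (one each, in any order) and within 5 mm of the bed's middle in x. In a groove its centre lies 2 mm below the ridge tops.
- rod3_mid (a point): Centre of a loose round-ended steel rod, 8 mm thick and 90 mm long (35 g), its x axis along the rod. The four rods start lying askew on top of the ridges, 0.25 to 0.32 rad to either side of the bed's x, their centres over the grooves at y = +-20 and +-60 mm (one each, in any order) and within 5 mm of the bed's middle in x. In a groove its centre lies 2 mm below the ridge tops.
- rake_grip (a point): Centre of the rake's upright dark wooden handle, 22 mm thick (x), 36 mm wide (y), 52 mm high; z up the handle. Across the handle's foot is the head, an aluminium bar 24 mm (x) by 190 mm (y) by 14 mm high, its top 26 mm below this point. The tips of the teeth are 66 mm below this point.
- rake_teeth (a point): Middle of the row of tooth tips, 66 mm straight below rake_grip; same axes as the rake.
- rake: The whole rake, 160 g more or less, alike front and back; origin at the middle of the row of tooth tips. Eight round-ended steel teeth, 3.4 mm thick, hang 26 mm below the head in one row along y, at y = +-10, +-30, +-50, +-70 mm: one for each ridge of the bed.
- bed: The grooved dark bed, 130 mm (x) by 164 mm (y); origin at the centre of its underside, 14 mm below the ridge tops. It floats on soft springs (0.7 N per mm), guided straight up and down: pushed, it sinks easily by 1 to 7 mm, a different amount each run, then meets a firm stop (about 10 N per mm beyond) to press against. Pressing over 20 N spoils it.
- rod0: Rod 0; origin at its centre.
- rod1: Rod 1; origin at its centre.
- rod2: Rod 2; origin at its centre.
- rod3: Rod 3; origin at its centre.
- rest: Fixed rake rest on the table, black base 60 mm (x) by 210 mm (y) by 6 mm, with two wooden posts 40 mm (x) by 20 mm (y) centred at y = +-90 mm, flat tops 34 mm above the table. The rake's head lies with its two ends on the post tops and its teeth hanging free between them; rake_grip is then 74 mm straight above this origin (centre of the underside).
- drill: Cordless drill standing on its battery foot (115 by 72 mm, 210 mm high): leave alone. Origin under its centre.
- pack: Spare battery pack, 115 by 72 by 60 mm: leave alone. Origin under its centre.
- driver: Screwdriver lying on the bench: leave alone.
There are look-alikes about, which are no part of the job. Leave any blue, pink or red look-alike of the rake alone.

How it is judged:
By the outcome, as a careful person would: the job done as asked, in the order asked, and still so for the second after the job is handed in, with the robot touching nothing.
It also fails if it takes over 72 s, if anything falls off the work surface, if the arm or the gripper's body presses on something with over 40 N, if the wrist force passes 120 N, or if a joint passes its speed limit or range.

## Working session

There is one attempt and no reset: what is moved stays moved. The work goes in short steps, Python scripts to look and compute and a tool call to move; the robot and the scene stay as the last step left them, time stands still between calls to the robot, and variables do not carry over. Pictures are saved under pics/ and viewed, about 8 in all and at most 12, crops included, and the job is handed in when it is done.

Besides the shell and the picture viewer there is one more tool, called after "Emit:" by a JSON object that holds its "method" and its "body", one argument or row to a line. carry_out: Moves the arm, as the interface text tells. Its arguments: {"type":"object","properties":{"moves":{"type":"array"},"force":{"type":"number"}},"required":["moves"]}

```bash
ls; mkdir -p pics; python3 - <<'E'
from bench import *
import cv2,numpy as np
o=get_obs()
for k in o: print(k,np.round(o[k],3))
for n in ("scene","top"):
    p,d=read_camera(n); cv2.imwrite(f"pics/{n}0.png",p[:,:,::-1])
    i=camera_info(n); print(n,np.round(i["intrinsics"],1).tolist(),np.round(i["R"],3).tolist(),np.round(i["t"],3))
    for q in ("rake","tray","bed","rest","rod0","rake_grip"):
        for r in search_frame(n,q)[:5]: print(n,q,round(r["conf"],2),np.round(r["bbox"]))
print(camera_info("wrist"))
E
```

```text
pics
time_s 0.0
joints [-1.168  0.629  0.038  1.518 -0.027  0.996 -0.02 ]
qvel [ 0.001  0.    -0.     0.     0.    -0.001 -0.001]
tau [-1.0000e-03 -5.4971e+01  1.1430e+00 -1.8664e+01 -5.2000e-02  2.3000e-02
  0.0000e+00]
tcp_pos [0.294 0.58  0.404]
eef_rot [-0.858  1.397  0.857]
ft_force [0.726 0.218 0.515]
moment [-0.01  -0.03   0.001]
opening 1.001
scene [[578.9, 0.0, 321.7], [0.0, 578.9, 238.3], [0.0, 0.0, 1.0]] [[0.137, 0.991, -0.002], [0.773, -0.109, -0.625], [-0.619, 0.084, -0.781]] [-0.079 -0.376  1.972]
scene rake 0.92 [124. 219. 190. 252.]
scene rake 0.72 [232. 248. 302. 272.]
scene rake 0.69 [234. 196. 268. 250.]
scene rake 0.64 [221. 309. 299. 338.]
scene rake 0.6 [331. 175. 394. 199.]
scene tray 0.56 [338. 228. 405. 288.]
scene bed 0.57 [340. 238. 401. 275.]
scene bed 0.3 [389. 246. 400. 269.]
scene rest 0.82 [228. 262. 305. 286.]
scene rest 0.73 [395. 260. 402. 268.]
scene rod0 0.64 [360. 247. 373. 270.]
scene rod0 0.51 [342. 238. 404. 274.]
scene rod0 0.5 [391. 247. 399. 269.]
scene rake_grip 0.89 [122. 219. 188. 255.]
scene rake_grip 0.89 [326. 172. 394. 198.]
scene ra
[... 667 characters left out ...]
429. 241.]
top rake_grip 0.87 [382. 269. 424. 354.]
top rake_grip 0.82 [351. 142. 438. 163.]
top rake_grip 0.78 [484. 283. 564. 325.]
top rake_grip 0.67 [206. 341. 293. 358.]
{'intrinsics': array([[351.20354939,   0.        , 314.91653242],
       [  0.        , 351.20354939, 245.41576294],
       [  0.        ,   0.        ,   1.        ]]), 'T_tool_cam': array([[-3.05316723e-04, -2.49106443e-01,  9.68476064e-01,
         2.02368429e-02],
       [ 4.18974824e-05, -9.68476112e-01, -2.49106442e-01,
         7.14738044e-02],
       [ 9.99999953e-01, -3.54796537e-05,  3.06128885e-04,
         1.06809827e-04],
       [ 0.00000000e+00,  0.00000000e+00,  0.00000000e+00,
         1.00000000e+00]])}
```

View pics/top0.png

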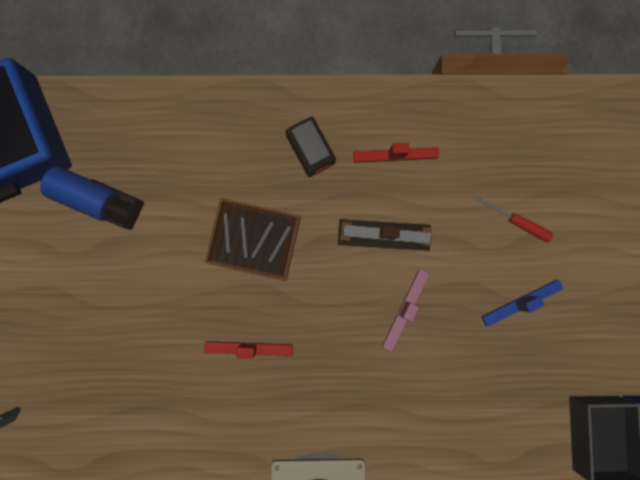

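View pics/scene0.png

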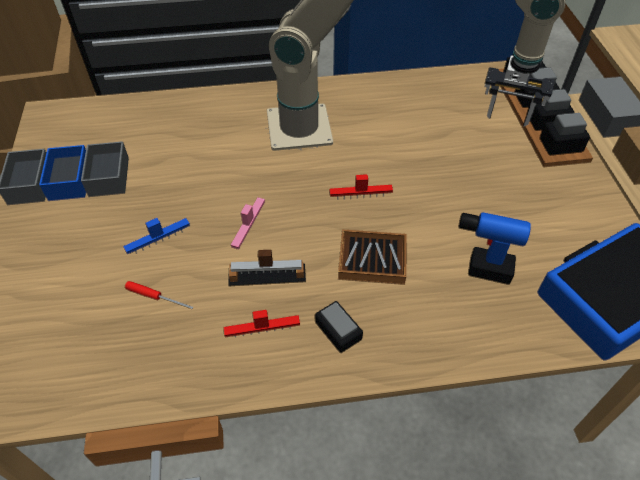

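```bash
cat > h.py <<'E'
from bench import *
import cv2,numpy as np
from scipy.spatial.transform import Rotation as Ro
def pose():
    o=get_obs(); return np.array(o["tcp_pos"]),Ro.from_rotvec(o["eef_rot"]).as_matrix()
def cam(name):
    i=camera_info(name); K=i["intrinsics"]
    if "R" in i: return K,np.array(i["R"]),np.array(i["t"])
    p,R=pose(); T=np.eye(4);T[:3,:3]=R;T[:3,3]=p
    C=np.linalg.inv(T@i["T_tool_cam"]); return K,C[:3,:3],C[:3,3]
def onplane(c,uv,z):
    K,R,t=c; r=R.T@np.linalg.solve(K,[uv[0],uv[1],1]); o=-R.T@t
    return o+r*(z-o[2])/r[2]
def cloud(c,d):
    K,R,t=c; v,u=np.mgrid[:480,:640]; X=np.stack([(u-K[0,2])/K[0,0]*d,(v-K[1,2])/K[1,1]*d,d],-1)
    P=(X-t)@R; P[d<=0]=np.nan; return P
def proj(c,X):
    K,R,t=c; y=K@(R@np.asarray(X)+t); return y[:2]/y[2]
def tri(c1,u1,c2,u2):
    P=[c[0]@np.c_[c[1],c[2]] for c in (c1,c2)]
    X=cv2.triangulatePoints(P[0],P[1],np.array(u1,float).reshape(2,1),np.array(u2,float).reshape(2,1)).ravel(); return X[:3]/X[3]
def goto(pos,yaw):
    "tool down, jaw (tool z) along yaw (mod pi, nearest); prints shift mm, turn"
    p,R=pose(); best=None
    for a in (yaw,yaw+np.pi):
        z=np.array([np.cos(a),np.sin(a),0]); x=np.array([0,0,-1.]); G=np.c_[x,np.cross(z,x),z]
        rv=Ro.from_matrix(R.T@G).as_rotvec()
        if best is None or np.linalg.norm(rv)<np.linalg.norm(best): best=rv
    s=R.T@(np.asarray(pos)-p)*1000
    print("shift",np.round(s,1),"turn",np.round(best,4),"rows",round(max(np.linalg.norm(s)/41.7,np.degrees(np.linalg.norm(best))/7.16),1))
E
python3 - <<'E'
from h import *
p,R=pose(); print(np.round(R,3))
ct,cs=cam("top"),cam("scene")
pt,dt=read_camera("top"); P=cloud(ct,dt)
for n,uv in dict(handle=(391,232),headL=(348,233),headR=(428,238),tray=(254,240),bedpt=(262,225),drill=(110,205),pack=(310,146),table=(300,310)).items():
    print(n,np.round(P[uv[1],uv[0]],4), np.round(onplane(ct,uv,0.05),3))
ts=tri(ct,(391,231),cs,(265,257)); print(ts)
goto([0.55,-0.15,0.42],0)
E
```

```text
[[-0.    -0.892  0.452]
 [ 0.     0.452  0.892]
 [-1.     0.     0.   ]]
handle [ 0.5935 -0.1537  0.1017] [ 0.598 -0.163  0.05 ]
headL [ 0.5969 -0.0691  0.0507] [ 0.597 -0.069  0.05 ]
headR [ 0.5846 -0.2434  0.0505] [ 0.585 -0.244  0.05 ]
tray [0.5856 0.1382 0.0215] [0.583 0.135 0.05 ]
bedpt [0.6194 0.1206 0.0189] [0.616 0.118 0.05 ]
drill [0.6383 0.3815 0.2006] [0.662 0.446 0.05 ]
pack [0.7866 0.0119 0.0613] [0.79  0.012 0.05 ]
table [0.4283 0.0373 0.0008] [0.432 0.036 0.05 ]
[ 0.59758378 -0.1544785   0.08525355]
shift [ -15.3 -558.5 -535.3] turn [ 1.102e+00  0.000e+00 -1.000e-04] rows 18.6
```

```bash
python3 - <<'E'
from h import *
goto([0.585,0.137,0.38],-0.1)
E
```

```text
shift [  24.7 -460.  -263.5] turn [ 1.202e+00  0.000e+00 -1.000e-04] rows 12.7
```

Emit:
{"method": "carry_out", "body": {
  "moves": [
    [[0,-150,-85],[0.4,0,0],1],
    [[0,-150,-85],[0.4,0,0],1],
    [[0,-150,-85],[0.4,0,0],1],
    [[0,-150,-85],[0.4,0,0],1],
    [[20,-460,-263],[1.2,0,0],1],
    [[20,-460,-263],[1.2,0,0],1],
    [[20,-460,-263],[1.2,0,0],1],
    [[20,-460,-263],[1.2,0,0],1],
    [[20,-460,-263],[1.2,0,0],1],
    [[20,-460,-263],[1.2,0,0],1],
    [[20,-460,-263],[1.2,0,0],1],
    [[20,-460,-263],[1.2,0,0],1],
    [[25,-460,-263],[1.2,0,0],1],
    [[25,-460,-263],[1.2,0,0],1],
    [[25,-460,-263],[1.2,0,0],1],
    [[25,-460,-263],[1.2,0,0],1]
  ]
}}

```text
time_s: 2.08
tcp_pos: [0.5849, 0.1383, 0.3795]
eef_rot: [0.077, 1.57, -0.076]
ft_force: [0.4, 0.2, -0.3]
opening: 1.0
```

```bash
python3 - <<'E'
from h import *
print(get_obs()["time_s"],np.round(get_obs()["qvel"],3))
c=cam("wrist"); p,d=read_camera("wrist"); cv2.imwrite("pics/w1.png",p[:,:,::-1])
np.savez("w1.npz",p=p,d=d,K=c[0],R=c[1],t=c[2]); print(np.round(pose()[0],4))
for q in ("tray","bed","rod0","rake","rest","rake_grip"):
    for r in search_frame("wrist",q)[:5]: print(q,round(r["conf"],2),np.round(r["bbox"]))
E
```

```text
2.0833 [-0.031 -0.008 -0.016  0.004  0.    -0.001  0.001]
[0.5846 0.1391 0.3796]
tray 0.82 [228. 123. 418. 330.]
bed 0.79 [244. 135. 402. 314.]
bed 0.66 [228. 123. 418. 331.]
rod0 0.97 [281. 159. 371. 181.]
rod0 0.84 [275. 201. 368. 220.]
rod0 0.62 [272. 267. 356. 310.]
rod0 0.6 [278. 228. 362. 268.]
rake 0.97 [341. 409. 363. 442.]
rake 0.6 [276. 198. 369. 224.]
rake 0.57 [  6. 142. 102. 325.]
rest 0.92 [323. 399. 375. 442.]
rake_grip 0.94 [340. 407. 364. 443.]
rake_grip 0.65 [  5. 144. 102. 325.]
```

View pics/w1.png

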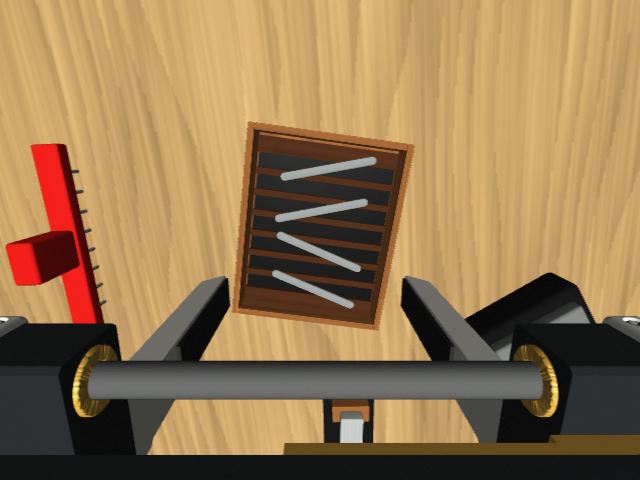

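```bash
cat > tray.py <<'E'
from h import *
def tray(c,p,d,lo=.030,hi=.046):
    P=cloud(c,d); x,y,z=P[...,0],P[...,1],P[...,2]
    m=(np.hypot(x-.585,y-.137)<.14)&(z>lo)&(z<hi)
    m=cv2.morphologyEx(m.astype(np.uint8),cv2.MORPH_OPEN,np.ones((2,2)))
    n,l,s,_=cv2.connectedComponentsWithStats(m); k=1+np.argmax(s[1:,4]); m=l==k
    zr=np.median(z[m]); r=cv2.minAreaRect((P[m][:,:2]*1000).astype(np.float32))
    print("rim z",round(zr,4),"rect",np.round(r[0],1),np.round(r[1],1),round(r[2],2),m.sum())
    B=cv2.boxPoints(r); return r,P
def bedz(P,ctr,yaw):
    q=P[...,:2]-np.array(ctr); X=q[...,0]*np.cos(yaw)+q[...,1]*np.sin(yaw);Y=-q[...,0]*np.sin(yaw)+q[...,1]*np.cos(yaw)
    out=(abs(X)<.058)&(abs(Y)>.069)&(abs(Y)<.078); mid=(abs(X)>.048)&(abs(X)<.06)
    print("outer ridge z",np.nanmedian(P[...,2][out]),out.sum())
    for k in range(-7,8):
        s=mid&(abs(Y-k*.01)<.002); print(k*10,round(float(np.nanmedian(P[...,2][s])),4),end="; ")
    print()
E
python3 - <<'E'
from tray import *
w=np.load("w1.npz"); c=(w["K"],w["R"],w["t"]); r,P=tray(c,w["p"],w["d"])
bedz(P,np.array(r[0])/1000,np.radians(r[2] if r[2]<45 else r[2]-90))
ct=cam("top"); p,d=read_camera("top"); r,P=tray(ct,p,d)
m=abs(P[...,0]-.43)<.02; print(np.nanmedian(P[...,2][300:320,290:310]), np.nanmedian(cloud(c,w["d"])[20:100,250:400,2]))
E
```

```text
rim z nan rect [587.9 127.6] [200.8 164.6] 76.72 5243
outer ridge z 0.023570177988636663 2832
-70 0.0225; -60 0.0228; -50 0.017; -40 0.0227; -30 0.0169; -20 0.0227; -10 0.0169; 0 0.2641; 10 0.2466; 20 0.299; 30 0.2949; 40 0.301; 50 0.2922; 60 0.0228; 70 0.0168; 
rim z 0.0369 rect [630.9  72.1] [121.9  60.4] 42.92 233
0.0005168105098141752 -0.0001903288746858173
```

```bash
sed -i '/MORPH_OPEN/d; s/connectedComponentsWithStats(m)/connectedComponentsWithStats(m.astype(np.uint8))/' tray.py
python3 - <<'E'
from tray import *
w=np.load("w1.npz"); c=(w["K"],w["R"],w["t"])
for lo in(.026,.03,.034): r,P=tray(c,w["p"],w["d"],lo,.042)
a=np.radians(r[2] if r[2]<45 else r[2]-90); bedz(P,np.array(r[0])/1000,a)
# direction of ridges: optimise yaw & centre with height template at outer x
z=P[...,2]
from scipy.optimize import minimize
def cost(v):
    q=P[...,:2]-v[:2]; C,S=np.cos(v[2]),np.sin(v[2]); X=q[...,0]*C+q[...,1]*S; Y=-q[...,0]*S+q[...,1]*C
    m=(abs(X)<.066)&(abs(Y)<.08)&(z<.0245)&(z>.01)
    ym=Y[m]; ridge=(np.abs(ym)>.067)|(np.abs((np.abs(ym)+.01)%.02-.0)<.003)|(np.abs((np.abs(ym)+.01)%.02-.02)<.003)
    zz=z[m]; return zz[ridge].var()*ridge.mean()+zz[~ridge].var()*(1-ridge.mean())
best=min(((cost([.587+dx,.130+dy,yaw]),.587+dx,.130+dy,yaw) for dx in (0,) for dy in np.arange(-.006,.012,.0005) for yaw in np.arange(-.27,-.1,.01)),key=lambda t:t[0]); print(best)
E
```

```text
rim z 0.0373 rect [587.4 139. ] [182.4 148.6] 76.7 5780
rim z 0.0374 rect [587.4 139. ] [182.4 148.6] 76.7 5266
rim z 0.0375 rect [587.4 139. ] [182.4 148.6] 76.7 4674
outer ridge z 0.022917063754365877 2103
-70 0.0228; -60 0.0168; -50 0.0227; -40 0.0169; -30 0.0229; -20 0.0169; -10 0.2685; 0 0.2416; 10 0.3006; 20 0.2957; 30 0.3011; 40 0.2931; 50 0.0227; 60 0.0168; 70 0.0229; 
(np.float64(1.6560094764592553e-06), 0.587, np.float64(0.139), np.float64(-0.22999999999999998))
```

```bash
python3 - <<'E'
from h import *
goto([0.592,-0.155,0.38],-0.07)
E
```

```text
shift [-2.000e-01 -2.911e+02  3.530e+01] turn [-0.0268  0.0002 -0.0003] rows 7.0
```

Emit:
{"method": "carry_out", "body": {
  "moves": [
    [[0,-291,35],[-0.027,0,0],1],
    [[0,-291,35],[-0.027,0,0],1],
    [[0,-291,35],[-0.027,0,0],1],
    [[0,-291,35],[-0.027,0,0],1],
    [[0,-291,35],[-0.027,0,0],1],
    [[0,-291,35],[-0.027,0,0],1],
    [[0,-291,35],[-0.027,0,0],1],
    [[0,-291,35],[-0.027,0,0],1],
    [[0,-291,35],[-0.027,0,0],1],
    [[0,-291,35],[-0.027,0,0],1],
    [[0,-291,35],[-0.027,0,0],1]
  ]
}}

```text
time_s: 3.4
tcp_pos: [0.592, -0.1527, 0.3796]
eef_rot: [0.054, 1.57, -0.051]
ft_force: [0.2, -0.0, -0.4]
opening: 1.0
```

```bash
python3 - <<'E'
from h import *
o=get_obs();print(o["time_s"],np.round(o["qvel"],3),np.round(o["joints"],2))
c=cam("wrist"); p,d=read_camera("wrist"); cv2.imwrite("pics/w2.png",p[:,:,::-1])
np.savez("w2.npz",p=p,d=d,K=c[0],R=c[1],t=c[2]); print(np.round(pose()[0],4))
P=cloud(c,d); x,y,z=P[...,0],P[...,1],P[...,2]; near=(np.hypot(x-.592,y+.155)<.13)
for lo,hi,s in ((.09,.108,"handle top"),(.042,.056,"head top"),(.002,.012,"base")):
    m=near&(z>lo)&(z<hi); n,l,st,_=cv2.connectedComponentsWithStats(m.astype(np.uint8)); 
    for k in np.argsort(-st[1:,4])[:3]+1:
        mm=l==k; r=cv2.minAreaRect((P[mm][:,:2]*1000).astype(np.float32)); print(s,round(float(np.median(z[mm])),4),np.round(r[0],1),np.round(r[1],1),round(r[2],2),st[k])
m=near&(z>.042)&(z<.056); r=cv2.minAreaRect((P[m][:,:2]*1000).astype(np.float32)); print("head all",np.round(r[0],1),np.round(r[1],1),r[2])
for q in ("rake","rest","rake_grip"):
    for r in search_frame("wrist",q)[:3]: print(q,round(r["conf"],2),np.round(r["bbox"]))
E
```

```text
3.4 [-0.015 -0.004 -0.    -0.     0.002 -0.002  0.   ] [ 0.01  0.62  0.33  1.66 -0.24  0.9   0.36]
[ 0.5921 -0.1525  0.3796]
handle top 0.0994 [ 595.1 -154.8] [35.4 22. ] 84.48 [ 304  230   30   47 1283]
head top 0.0477 [ 600.3 -101.5] [81.7 24. ] 84.44 [ 306  131   30   96 2495]
head top 0.0475 [ 588.7 -219.2] [61.1 24. ] 84.27 [ 303  274   27   60 1422]
head top 0.0454 [ 584.  -144.9] [5.7 0. ] 85.66 [305 226   1   7   7]
base 0.0057 [ 597.3 -155.7] [208.7  60. ] 85.85 [ 290  124   62  200 5702]
base 0.0024 [583.1 -37.5] [0. 0.] 0.0 [297 110   1   1   1]
base 0.002 [565.5 -40.7] [0. 0.] 0.0 [279 115   1   1   1]
head all [ 595.  -155.3] [189.7  24. ] 84.3735122680664
rake 0.92 [ 51. 234. 247. 334.]
rake 0.84 [303. 132. 336. 333.]
rake 0.73 [150. 428. 191. 455.]
rest 0.96 [288. 125. 355. 331.]
rake_grip 0.72 [304. 130. 336. 334.]
rake_grip 0.68 [151. 428. 190. 458.]
rake_grip 0.56 [490. 147. 558. 341.]
```

View pics/w2.png

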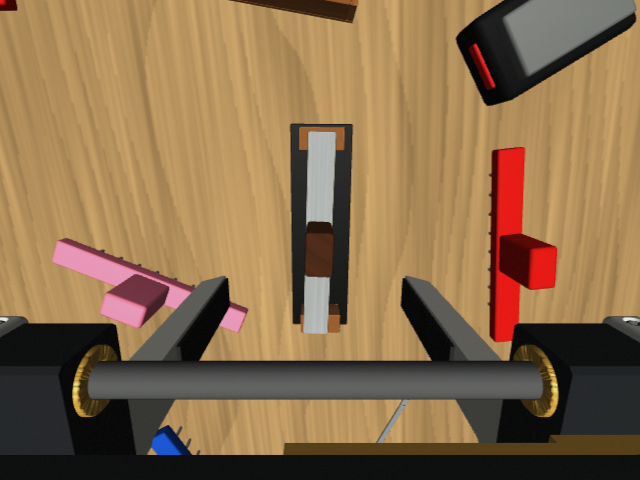

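```bash
python3 - <<'E'
from h import *
goto([0.595,-0.1552,0.255],-0.098)
E
```

```text
shift [124.7  -1.9   3.1] turn [ 0.0307  0.0001 -0.0008] rows 3.0
```

Emit:
{"method": "carry_out", "body": {
  "moves": [
    [[20,-2,3],[0.031,0,0],1],
    [[40,-2,3],[0.031,0,0],1],
    [[60,-2,3],[0.031,0,-0.001],1],
    [[80,-2,3],[0.031,0,-0.001],1],
    [[100,-2,3],[0.031,0,-0.001],1],
    [[115,-2,3],[0.031,0,-0.001],1],
    [[122,-2,3],[0.031,0,-0.001],1],
    [[124.7,-2,3],[0.031,0,-0.001],1],
    [[124.7,-2,3],[0.031,0,-0.001],1],
    [[124.7,-2,3],[0.031,0,-0.001],1]
  ],
  "force": 10
}}

```text
time_s: 4.43
tcp_pos: [0.5953, -0.1553, 0.2559]
eef_rot: [0.076, 1.568, -0.077]
ft_force: [0.9, 0.0, 1.2]
opening: 0.997
```

```bash
python3 - <<'E'
from h import *
goto([0.595,-0.1552,0.255],-0.098); print(np.round(pose()[0],4), get_obs()["ft_force"])
E
```

```text
shift [ 0.9  0.  -0.3] turn [0.0001 0.0014 0.0004] rows 0.0
[ 0.5953 -0.1553  0.2559] [0.86031919 0.03615564 1.15652986]
```

Close gently, then firm up.

Emit:
{"method": "carry_out", "body": {
  "moves": [
    [[0.5,0,0],[0,0.001,0],0.5],
    [[0.5,0,0],[0,0.001,0],0.4],
    [[0.5,0,0],[0,0.001,0],0.35],
    [[0.5,0,0],[0,0.001,0],0.3],
    [[0.5,0,0],[0,0.001,0],0.25],
    [[0.5,0,0],[0,0.001,0],0.2],
    [[0.5,0,0],[0,0.001,0],0.1],
    [[0.5,0,0],[0,0.001,0],0.0],
    [[0.5,0,0],[0,0.001,0],0.0],
    [[0.5,0,0],[0,0.001,0],0.0],
    [[0.5,0,0],[0,0.001,0],0.0],
    [[0.5,0,0],[0,0.001,0],0.0]
  ],
  "force": 10
}}

```text
time_s: 5.43
tcp_pos: [0.5952, -0.1553, 0.2553]
eef_rot: [0.077, 1.569, -0.077]
ft_force: [0.6, -0.3, -0.5]
opening: 0.232
```

Emit:
{"method": "carry_out", "body": {
  "moves": [
    [[0,0,0],[0,0,0],0],
    [[0,0,0],[0,0,0],0],
    [[0,0,0],[0,0,0],0]
  ],
  "force": 45
}}

```text
time_s: 5.68
tcp_pos: [0.5952, -0.1552, 0.2553]
eef_rot: [0.077, 1.569, -0.077]
ft_force: [0.5, -0.1, 0.5]
opening: 0.23
```

```bash
python3 - <<'E'
from h import *
o=get_obs();print(o)
p,R=pose(); print("yaw jaw",np.arctan2(R[1,2],R[0,2]),"down",R[:,0])
np.savez("grasp.npz",p=p,R=R)
E
```

```text
{'time_s': 5.6833, 'joints': array([ 0.04527563,  0.78457527,  0.27067849,  1.74519998, -0.31501774,
        0.65442993,  0.39430081]), 'qvel': array([ 9.60578219e-05,  8.25210491e-04, -1.18761333e-03, -5.43973557e-04,
       -9.06985593e-04, -1.50842194e-03, -6.60346442e-04]), 'tau': array([-2.09386162e-03, -5.56494391e+01,  4.88914087e+00, -1.28974915e+01,
       -3.03120771e-02,  3.55641916e-02,  8.41618385e-04]), 'tcp_pos': array([ 0.5951823 , -0.15521148,  0.25526223]), 'eef_rot': array([ 0.07658627,  1.5693657 , -0.07712141]), 'ft_force': array([ 0.50149497, -0.10228318,  0.4576077 ]), 'moment': array([-0.06947356,  0.05289728,  0.01498908]), 'opening': 0.2295615202533077}
yaw jaw -0.09786122956716528 down [ 4.71193297e-05 -3.43284470e-04 -9.99999940e-01]
```

```bash
python3 - <<'E'
from h import *
goto([0.5874,0.139,0.345],-0.232)
E
```

```text
shift [-89.8 292.  -36.5] turn [1.341e-01 1.000e-04 3.000e-04] rows 7.4
```

Emit:
{"method": "carry_out", "body": {
  "moves": [
    [[-5,0,0],[0,0,0],0],
    [[-15,0,0],[0,0,0],0],
    [[-30,0,0],[0,0,0],0],
    [[-50,0,0],[0,0,0],0],
    [[-70,0,0],[0,0,0],0],
    [[-85,0,0],[0,0,0],0],
    [[-90,0,0],[0,0,0],0],
    [[-90,0,0],[0,0,0],0],
    [[-90,0,0],[0,0,0],0]
  ]
}}

```text
time_s: 6.43
tcp_pos: [0.5949, -0.155, 0.3452]
eef_rot: [0.077, 1.57, -0.077]
ft_force: [-0.6, -1.0, -2.4]
opening: 0.23
```

```bash
python3 - <<'E'
from h import *
goto([0.5874,0.139,0.345],-0.232); o=get_obs(); print(o["ft_force"],o["opening"])
E
```

```text
shift [ 2.000e-01  2.919e+02 -3.620e+01] turn [ 1.342e-01 -1.000e-04  2.000e-04] rows 7.1
[-0.64592619 -0.98737196 -2.37384393] 0.22975703291094116
```

Emit:
{"method": "carry_out", "body": {
  "moves": [
    [[0,25,-3],[0.02,0,0],0],
    [[0,55,-7],[0.04,0,0],0],
    [[0,85,-11],[0.06,0,0],0],
    [[0,115,-14],[0.08,0,0],0],
    [[0,145,-18],[0.1,0,0],0],
    [[0,175,-22],[0.12,0,0],0],
    [[0,205,-26],[0.134,0,0],0],
    [[0,235,-29],[0.134,0,0],0],
    [[0,260,-33],[0.134,0,0],0],
    [[0,280,-35],[0.134,0,0],0],
    [[0,292,-36],[0.134,0,0],0],
    [[0,292,-36],[0.134,0,0],0],
    [[0,292,-36],[0.134,0,0],0],
    [[0,292,-36],[0.134,0,0],0]
  ]
}}

```text
time_s: 7.6
tcp_pos: [0.5877, 0.137, 0.3449]
eef_rot: [0.182, 1.563, -0.185]
ft_force: [0.4, 0.1, -1.6]
opening: 0.233
```

```bash
python3 - <<'E'
from h import *
goto([0.5874,0.139,0.345],-0.232); o=get_obs(); print(o["time_s"],o["ft_force"],o["opening"])
c=cam("wrist"); p,d=read_camera("wrist"); cv2.imwrite("pics/w3.png",p[60:460,:,::-1])
P=cloud(c,d); z=P[...,2]; near=np.hypot(P[...,0]-.5874,P[...,1]-.139)<.12
m=near&(z>.125)&(z<.15)
if m.sum()>100: r=cv2.minAreaRect((P[m][:,:2]*1000).astype(np.float32)); print("head",np.round(r[0],1),np.round(r[1],1),r[2],np.median(z[m]))
c=cam("top"); p,d=read_camera("top");P=cloud(c,d); z=P[...,2]; near=np.hypot(P[...,0]-.5874,P[...,1]-.139)<.12
cv2.imwrite("pics/t3.png",cv2.resize(p[180:300,170:330,::-1],None,fx=4,fy=4))
E
```

```text
shift [-0.1  1.9 -0.8] turn [-0.0021 -0.0001  0.0021] rows 0.0
7.6 [ 0.42614237  0.0785878  -1.61108923] 0.23344595860079143
head [587.6 136.6] [190.4  35.2] 73.27925109863281 0.13718178975602424
```

View pics/w3.png

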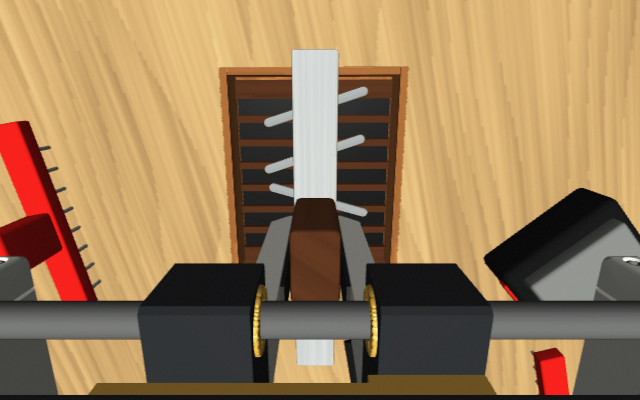

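Emit:
{"method": "carry_out", "body": {
  "moves": [
    [[0,1.9,-0.8],[-0.002,0,0.002],0],
    [[0,1.9,-0.8],[-0.002,0,0.002],0],
    [[0,1.9,-0.8],[-0.002,0,0.002],0]
  ]
}}

```text
time_s: 7.95
tcp_pos: [0.5876, 0.1382, 0.3453]
eef_rot: [0.184, 1.563, -0.183]
ft_force: [-0.4, 0.4, -2.0]
opening: 0.233
```

```bash
cat > hm.py <<'E'
from tray import *
goto([0.5874,0.139,0.345],-0.232); o=get_obs(); print(o["time_s"],o["ft_force"],o["opening"])
c=cam("wrist"); p,d=read_camera("wrist"); P=cloud(c,d); z=P[...,2]; g=p.astype(int)
near=np.hypot(P[...,0]-.5874,P[...,1]-.139)<.12
T=pose()[0][2]; ht=T-.2073
light=(g.min(-1)>140)&(abs(z-ht)<.006)&near
r=cv2.minAreaRect((P[light][:,:2]*1000).astype(np.float32)); print("head",np.round(r[0],2),np.round(r[1],1),round(r[2],2),"z",np.median(z[light]),"exp",ht)
up=light&(P[...,1]>.15); A=np.c_[P[up][:,:2]-[.5874,.139],np.ones(up.sum())]; print("slope",np.linalg.lstsq(A,z[up],rcond=None)[0])
rim,P=tray(c,p,d)
E
python3 hm.py
```

```text
shift [ 0.3  0.8 -0.4] turn [-0.0019  0.0004 -0.0006] rows 0.0
7.95 [-0.41259402  0.41234623 -2.03938136] 0.23317536537193906
head [588.12 138.19] [189.7  24. ] 76.55 z 0.13767803386984392 exp 0.1379776140305288
slope [-0.00361215  0.00209132  0.13762743]
rim z 0.0374 rect [636.1 134.6] [168.6  54.2] 78.13 2244
```

Emit:
{"method": "carry_out", "body": {
  "moves": [
    [[10,0.9,-0.4],[-0.002,0,0],0],
    [[25,0.9,-0.4],[-0.002,0,0],0],
    [[40,0.9,-0.4],[-0.002,0,0],0],
    [[52,0.9,-0.4],[-0.002,0,0],0],
    [[60,0.9,-0.4],[-0.002,0,0],0],
    [[65,0.9,-0.4],[-0.002,0,0],0],
    [[68,0.9,-0.4],[-0.002,0,0],0],
    [[68,0.9,-0.4],[-0.002,0,0],0],
    [[68,0.9,-0.4],[-0.002,0,0],0]
  ]
}}

```text
time_s: 8.75
tcp_pos: [0.5876, 0.1394, 0.2776]
eef_rot: [0.182, 1.562, -0.181]
ft_force: [0.5, -0.5, -1.7]
opening: 0.233
```

```bash
python3 - <<'E'
from h import *
goto([0.5874,0.139,0.2707],-0.232)
F=[]
for i in range(4): F.append(get_obs()["ft_force"]); p,d=read_camera("wrist")
print(np.round(F,2)); cv2.imwrite("pics/w4.png",p[60:460,:,::-1])
E
python3 hm.py
```

```text
shift [ 6.9 -0.4 -0.1] turn [ 0.0003  0.0009 -0.0009] rows 0.2
[[ 0.5  -0.55 -1.72]
 [ 0.46  0.86 -1.88]
 [-0.24 -0.07 -1.62]
 [ 0.15  0.59 -1.55]]
shift [-67.2  -0.4  -0. ] turn [ 0.0003  0.0012 -0.0012] rows 1.6
8.95 [ 0.01620986 -0.21548113 -1.48367628] 0.23009171928158356
head [588.39 139.38] [190.1  23.9] 76.68 z 0.07023097497499677 exp 0.0704743988110367
slope [-0.00253688  0.00196594  0.07018147]
rim z 0.0375 rect [550.4 173.8] [131.3  60.6] 76.58 3459
```

View pics/w4.png

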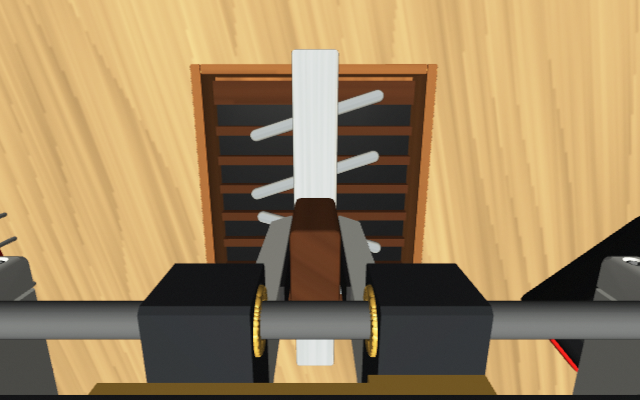

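Emit:
{"method": "carry_out", "body": {
  "moves": [
    [[2,-0.6,0],[0,0,0],0],
    [[4,-0.6,-0.2],[0,0,0],0],
    [[6,-0.6,-0.4],[0,0.001,-0.001],0],
    [[7.5,-0.6,-0.5],[0,0.001,-0.001],0],
    [[7.5,-0.6,-0.5],[0,0.001,-0.001],0]
  ]
}}

```text
time_s: 9.42
tcp_pos: [0.5868, 0.139, 0.2699]
eef_rot: [0.182, 1.564, -0.182]
ft_force: [-0.0, -0.1, -1.9]
opening: 0.23
```

```bash
cat > f.py <<'E'
from h import *
import sys
o=get_obs();p,R=pose(); q=p[:2]-[.5874,.139]; a=-.232
print(o["time_s"],"F",np.round(o["ft_force"],1),"push",round(o["ft_force"][2]+1.65,1),"z",round(p[2],4),"bedX",round(1e3*(q[0]*np.cos(a)+q[1]*np.sin(a)),1),"bedY",round(1e3*(-q[0]*np.sin(a)+q[1]*np.cos(a)),1),"yaw",round(np.arctan2(R[1,2],R[0,2]),4),"tilt",np.round(R[:2,0],4),round(o["opening"],3))
E
python3 f.py
```

```text
9.4167 F [-0.  -0.1 -1.9] push -0.2 z 0.2699 bedX -0.6 bedY -0.1 yaw -0.2316 tilt [-0.0005 -0.    ] 0.23
```

Emit:
{"method": "carry_out", "body": {
  "moves": [
    [[0.7,0,0.5],[0,0,0],0],
    [[1.5,0,0.5],[0,0,0],0],
    [[2,0,0.5],[0,0,0],0],
    [[2,0,0.5],[0,0,0],0]
  ]
}}

```text
time_s: 9.75
tcp_pos: [0.5873, 0.1389, 0.2679]
eef_rot: [0.182, 1.564, -0.182]
ft_force: [-0.3, 0.1, 0.3]
opening: 0.231
```

Emit:
{"method": "carry_out", "body": {
  "moves": [
    [[0.7,0,0],[0,0,0],0],
    [[1.2,0,0],[0,0,0],0],
    [[1.2,0,0],[0,0,0],0]
  ]
}}

```text
time_s: 10.0
tcp_pos: [0.5873, 0.1388, 0.2674]
eef_rot: [0.182, 1.563, -0.182]
ft_force: [-2.5, 0.2, 5.7]
opening: 0.231
```

Emit:
{"method": "carry_out", "body": {
  "moves": [
    [[0.7,0,0],[0,0,0],0],
    [[1.2,0,0],[0,0,0],0],
    [[1.2,0,0],[0,0,0],0]
  ]
}}

```text
time_s: 10.25
tcp_pos: [0.5873, 0.1387, 0.2674]
eef_rot: [0.183, 1.563, -0.181]
ft_force: [-2.3, -0.2, 8.3]
opening: 0.231
```

```bash
python3 f.py
```

```text
10.25 F [-2.3 -0.2  8.3] push 9.9 z 0.2674 bedX 0.0 bedY -0.3 yaw -0.2317 tilt [-0.0002  0.0009] 0.231
```

Emit:
{"method": "carry_out", "body": {
  "moves": [
    [[1.1,0.3,2],[0,0,0],0],
    [[1.1,0.3,4],[0,0,0],0],
    [[1.1,0.3,6.5],[0,0,0],0],
    [[1.1,0.3,9],[0,0,0],0]
  ]
}}

```text
time_s: 10.58
tcp_pos: [0.5943, 0.1375, 0.2672]
eef_rot: [0.183, 1.57, -0.18]
ft_force: [-8.4, 1.9, 14.8]
opening: 0.234
```

```bash
python3 f.py
```

```text
10.5833 F [-8.4  1.9 14.8] push 16.5 z 0.2672 bedX 7.1 bedY 0.1 yaw -0.2313 tilt [-0.0065  0.0028] 0.234
```

Emit:
{"method": "carry_out", "body": {
  "moves": [
    [[0.3,0.2,3],[0,0,0],0],
    [[0.1,0.2,5],[0,0,0],0],
    [[0.1,0.2,7],[0,0,0],0]
  ],
  "force": 58
}}

```text
time_s: 10.83
tcp_pos: [0.6008, 0.1363, 0.2674]
eef_rot: [0.184, 1.571, -0.18]
ft_force: [-3.7, 0.1, 7.5]
opening: 0.226
```

```bash
python3 f.py
```

```text
10.8333 F [-3.7  0.1  7.5] push 9.1 z 0.2674 bedX 13.7 bedY 0.5 yaw -0.2313 tilt [-0.0079  0.0034] 0.226
```

Emit:
{"method": "carry_out", "body": {
  "moves": [
    [[0.3,0,2],[0,-0.001,0],0],
    [[0.3,0,4],[0,-0.002,0],0],
    [[0.3,-0.2,6.5],[0,-0.003,0],0],
    [[0.3,-0.2,9],[0,-0.003,0],0]
  ]
}}

```text
time_s: 11.17
tcp_pos: [0.6086, 0.1346, 0.2673]
eef_rot: [0.184, 1.572, -0.179]
ft_force: [-5.4, 0.7, 9.7]
opening: 0.23
```

```bash
python3 f.py
```

```text
11.1667 F [-5.4  0.7  9.7] push 11.4 z 0.2673 bedX 21.6 bedY 0.5 yaw -0.2311 tilt [-0.0086  0.0039] 0.23
```

Emit:
{"method": "carry_out", "body": {
  "moves": [
    [[0.2,-0.2,2],[0,-0.001,-0.001],0],
    [[0.1,-0.4,4.5],[0,-0.002,-0.002],0],
    [[0.1,-0.5,7],[0,-0.002,-0.003],0],
    [[0.1,-0.5,10],[0,-0.002,-0.003],0]
  ]
}}

```text
time_s: 11.5
tcp_pos: [0.6174, 0.1325, 0.2674]
eef_rot: [0.182, 1.574, -0.181]
ft_force: [-5.7, 1.7, 8.5]
opening: 0.23
```

```bash
python3 f.py
```

```text
11.5 F [-5.7  1.7  8.5] push 10.2 z 0.2674 bedX 30.7 bedY 0.5 yaw -0.2306 tilt [-0.0104  0.0019] 0.23
```

Emit:
{"method": "carry_out", "body": {
  "moves": [
    [[0.1,-0.2,2],[0,-0.001,0],0],
    [[0.1,-0.4,4.5],[0,-0.002,0],0],
    [[0.1,-0.5,7],[0,-0.002,0],0],
    [[0.1,-0.5,10],[0,-0.002,0],0]
  ]
}}

```text
time_s: 11.83
tcp_pos: [0.6263, 0.1303, 0.2674]
eef_rot: [0.182, 1.575, -0.18]
ft_force: [-5.4, 1.8, 7.3]
opening: 0.234
```

```bash
python3 f.py
```

```text
11.8333 F [-5.4  1.8  7.3] push 9.0 z 0.2674 bedX 39.9 bedY 0.4 yaw -0.23 tilt [-0.0113  0.0025] 0.234
```

Emit:
{"method": "carry_out", "body": {
  "moves": [
    [[0.2,-0.2,2],[-0.001,-0.001,0],0],
    [[0.2,-0.4,4.5],[-0.001,-0.002,-0.001],0],
    [[0.2,-0.4,7],[-0.001,-0.002,-0.001],0],
    [[0.2,-0.4,9.5],[-0.001,-0.002,-0.001],0],
    [[0.2,-0.4,12],[-0.001,-0.002,-0.001],0]
  ]
}}

```text
time_s: 12.25
tcp_pos: [0.6373, 0.1276, 0.2674]
eef_rot: [0.181, 1.576, -0.179]
ft_force: [-5.4, 1.5, 8.2]
opening: 0.231
```

```bash
python3 f.py
```

```text
12.25 F [-5.4  1.5  8.2] push 9.9 z 0.2674 bedX 51.2 bedY 0.4 yaw -0.2287 tilt [-0.0121  0.0022] 0.231
```

Emit:
{"method": "carry_out", "body": {
  "moves": [
    [[0.1,-0.2,2.5],[-0.001,-0.001,0],0],
    [[0.1,-0.4,5],[-0.002,-0.002,0],0],
    [[0.1,-0.4,7.5],[-0.002,-0.002,0],0],
    [[0.1,-0.4,9.5],[-0.002,-0.002,0],0],
    [[0.1,-0.4,9.5],[-0.002,-0.002,0],0]
  ]
}}

```text
time_s: 12.67
tcp_pos: [0.6468, 0.1252, 0.2675]
eef_rot: [0.179, 1.573, -0.177]
ft_force: [-1.6, 0.7, 4.3]
opening: 0.229
```

```bash
python3 f.py
```

```text
12.6667 F [-1.6  0.7  4.3] push 5.9 z 0.2675 bedX 61.0 bedY 0.2 yaw -0.2267 tilt [-0.0097  0.0023] 0.229
```

Emit:
{"method": "carry_out", "body": {
  "moves": [
    [[-3,0,0],[0,0,0],0],
    [[-15,0,-1],[0,0,0],0],
    [[-35,0,-5],[0.003,-0.009,-0.002],0],
    [[-55,0,-15],[0.005,-0.009,-0.002],0],
    [[-65,0,-35],[0.005,-0.009,-0.002],0],
    [[-65,0,-50],[0.005,-0.009,-0.002],0],
    [[-65,0,-60],[0.005,-0.009,-0.002],0],
    [[-65,0,-60],[0.005,-0.009,-0.002],0],
    [[-65,0,-60],[0.005,-0.009,-0.002],0]
  ]
}}

```text
time_s: 13.42
tcp_pos: [0.5892, 0.1387, 0.3338]
eef_rot: [0.18, 1.563, -0.183]
ft_force: [0.0, -0.0, -1.3]
opening: 0.231
```

```bash
python3 f.py; python3 hm.py; python3 - <<'E'
from h import *
p,d=read_camera("wrist"); q,d=read_camera("scene"); cv2.imwrite("pics/c5.png",np.hstack([p[60:460,200:440],cv2.resize(q[220:300,320:420],None,fx=5,fy=5)])[:,:,::-1])
E
```

```text
13.4167 F [ 0.  -0.  -1.3] push 0.3 z 0.3338 bedX 1.8 bedY 0.1 yaw -0.2312 tilt [ 0.0002 -0.0015] 0.231
shift [-11.2  -0.1  -1.8] turn [0.0008 0.0005 0.0015] rows 0.3
13.4167 [ 0.01632919 -0.0021047  -1.31914261] 0.2314268098611503
head [589.77 138.09] [190.2  23.8] 76.75 z 0.12609144362814306 exp 0.12627340866685913
slope [-0.00606726 -0.00072863  0.12620059]
rim z 0.0375 rect [546.1 159.6] [160.6  58.8] 76.75 2454
```

View pics/c5.png

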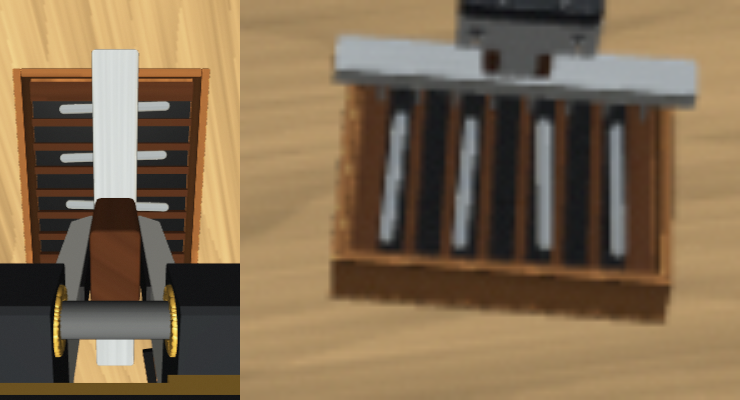

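Emit:
{"method": "carry_out", "body": {
  "moves": [
    [[10,-0.1,-1.8],[0,0,0.001],0],
    [[25,-0.1,-1.8],[0,0,0.001],0],
    [[40,-0.1,-1.8],[0,0,0.001],0],
    [[50,-0.1,-1.8],[0,0,0.001],0],
    [[57,-0.1,-1.8],[0,0,0.001],0],
    [[61,-0.1,-1.8],[0,0,0.001],0],
    [[62,-0.1,-1.8],[0,0,0.001],0],
    [[62,-0.1,-1.8],[0,0,0.001],0]
  ]
}}

```text
time_s: 14.23
tcp_pos: [0.5883, 0.1382, 0.2711]
eef_rot: [0.182, 1.563, -0.183]
ft_force: [-0.3, -0.2, -1.7]
opening: 0.233
```

```bash
python3 f.py
```

```text
14.2333 F [-0.3 -0.2 -1.7] push -0.1 z 0.2711 bedX 1.1 bedY -0.5 yaw -0.2324 tilt [ 0.0003 -0.0012] 0.233
```

Emit:
{"method": "carry_out", "body": {
  "moves": [
    [[1,0.5,-0.8],[0,0,0.001],0],
    [[2,0.5,-0.8],[0,0,0.001],0],
    [[3,0.5,-0.8],[0,0,0.001],0],
    [[3.2,0.5,-0.8],[0,0,0.001],0]
  ]
}}

```text
time_s: 14.57
tcp_pos: [0.5879, 0.139, 0.2683]
eef_rot: [0.182, 1.561, -0.182]
ft_force: [-0.5, 0.4, 0.0]
opening: 0.23
```

Emit:
{"method": "carry_out", "body": {
  "moves": [
    [[0.7,0,0],[0,0,0],0],
    [[1.1,0,0],[0,0,0],0],
    [[1.1,0,0],[0,0,0],0]
  ]
}}

```text
time_s: 14.82
tcp_pos: [0.588, 0.139, 0.2676]
eef_rot: [0.183, 1.561, -0.182]
ft_force: [-0.9, 0.5, 3.0]
opening: 0.23
```

```bash
python3 f.py
```

```text
14.8167 F [-0.9  0.5  3. ] push 4.7 z 0.2676 bedX 0.5 bedY 0.1 yaw -0.2323 tilt [0.0021 0.0003] 0.23
```

Emit:
{"method": "carry_out", "body": {
  "moves": [
    [[0.8,0,-0.3],[0,0,0],0],
    [[1.0,0,-0.5],[0,0,0],0],
    [[1.0,0,-0.5],[0,0,0],0]
  ]
}}

```text
time_s: 15.07
tcp_pos: [0.5877, 0.139, 0.2674]
eef_rot: [0.183, 1.56, -0.182]
ft_force: [-0.6, 0.0, 5.9]
opening: 0.231
```

```bash
python3 f.py
```

```text
15.0667 F [-0.6  0.   5.9] push 7.5 z 0.2674 bedX 0.3 bedY 0.0 yaw -0.2324 tilt [0.0031 0.0005] 0.231
```

Emit:
{"method": "carry_out", "body": {
  "moves": [
    [[1.0,0,-2],[0,0,0],0],
    [[1.0,0,-4],[0,0,0],0],
    [[1.0,0,-6],[0,0,0],0]
  ]
}}

```text
time_s: 15.32
tcp_pos: [0.5833, 0.14, 0.2675]
eef_rot: [0.183, 1.555, -0.181]
ft_force: [3.1, -1.1, 4.5]
opening: 0.226
```

```bash
python3 f.py
```

```text
15.3167 F [ 3.1 -1.1  4.5] push 6.2 z 0.2675 bedX -4.2 bedY 0.0 yaw -0.2326 tilt [0.0081 0.0003] 0.226
```

Emit:
{"method": "carry_out", "body": {
  "moves": [
    [[1.1,0,-2.5],[0,0.001,0],0],
    [[1.2,0,-5],[0,0.002,0],0],
    [[1.2,0,-7.5],[0,0.002,0],0],
    [[1.2,0,-10],[0,0.002,0],0]
  ]
}}

```text
time_s: 15.65
tcp_pos: [0.5753, 0.1419, 0.2674]
eef_rot: [0.184, 1.551, -0.181]
ft_force: [4.3, -1.8, 5.3]
opening: 0.231
```

```bash
python3 f.py
```

```text
15.65 F [ 4.3 -1.8  5.3] push 7.0 z 0.2674 bedX -12.5 bedY 0.1 yaw -0.2327 tilt [0.0124 0.0005] 0.231
```

Emit:
{"method": "carry_out", "body": {
  "moves": [
    [[1.1,0,-2.5],[0,0.002,0],0],
    [[1.2,0,-5],[0,0.004,0],0],
    [[1.2,0,-7.5],[0,0.006,0],0],
    [[1.2,0,-10],[0,0.006,0],0]
  ]
}}

```text
time_s: 15.98
tcp_pos: [0.5675, 0.1438, 0.2674]
eef_rot: [0.185, 1.55, -0.18]
ft_force: [3.7, -1.3, 6.6]
opening: 0.232
```

```bash
python3 f.py
```

```text
15.9833 F [ 3.7 -1.3  6.6] push 8.2 z 0.2674 bedX -20.5 bedY 0.1 yaw -0.2325 tilt [0.0134 0.0016] 0.232
```

Emit:
{"method": "carry_out", "body": {
  "moves": [
    [[1.1,0,-2.5],[0,0.002,0],0],
    [[1.2,0,-5],[0,0.004,0],0],
    [[1.2,0,-7.5],[0,0.006,-0.001],0],
    [[1.2,0,-10],[0,0.006,-0.001],0],
    [[1.2,0,-12],[0,0.006,-0.001],0]
  ]
}}

```text
time_s: 16.4
tcp_pos: [0.5577, 0.1463, 0.2674]
eef_rot: [0.185, 1.549, -0.179]
ft_force: [4.5, -0.7, 7.2]
opening: 0.234
```

```bash
python3 f.py
```

```text
16.4 F [ 4.5 -0.7  7.2] push 8.8 z 0.2674 bedX -30.5 bedY 0.3 yaw -0.2321 tilt [0.0143 0.0018] 0.234
```

Emit:
{"method": "carry_out", "body": {
  "moves": [
    [[1.1,-0.1,-2.5],[0,0.002,0],0],
    [[1.1,-0.2,-5],[0,0.004,0],0],
    [[1.1,-0.2,-7.5],[0,0.006,-0.001],0],
    [[1.1,-0.2,-10],[0,0.006,-0.001],0],
    [[1.1,-0.2,-12.5],[0,0.006,-0.001],0]
  ]
}}

```text
time_s: 16.82
tcp_pos: [0.5476, 0.1487, 0.2674]
eef_rot: [0.185, 1.548, -0.179]
ft_force: [4.0, -1.7, 5.8]
opening: 0.231
```

Emit:
{"method": "carry_out", "body": {
  "moves": [
    [[1.1,-0.1,-2.5],[0,0.002,0],0],
    [[1.1,-0.2,-5],[0,0.004,0],0],
    [[1.1,-0.2,-7.5],[0,0.006,-0.001],0]
  ]
}}

```text
time_s: 17.07
tcp_pos: [0.5422, 0.1499, 0.2675]
eef_rot: [0.185, 1.547, -0.178]
ft_force: [4.7, -0.1, 6.0]
opening: 0.228
```

```bash
python3 f.py
```

```text
17.0667 F [ 4.7 -0.1  6. ] push 7.7 z 0.2675 bedX -46.5 bedY 0.2 yaw -0.2315 tilt [0.0162 0.0023] 0.228
```

Emit:
{"method": "carry_out", "body": {
  "moves": [
    [[1.1,-0.1,-2.5],[0,0.003,0],0],
    [[1.1,-0.2,-5],[0,0.006,0],0],
    [[1.1,-0.2,-7.5],[0,0.008,-0.001],0],
    [[1.1,-0.2,-10],[0,0.008,-0.001],0]
  ]
}}

```text
time_s: 17.4
tcp_pos: [0.5345, 0.1517, 0.2675]
eef_rot: [0.185, 1.548, -0.177]
ft_force: [4.5, -1.9, 5.8]
opening: 0.232
```

Emit:
{"method": "carry_out", "body": {
  "moves": [
    [[1.1,-0.1,-2.5],[0,0.003,0],0],
    [[1.1,-0.2,-5],[0,0.006,0],0],
    [[1.1,-0.2,-7.5],[0,0.008,-0.001],0],
    [[1.1,-0.2,-7.5],[0,0.008,-0.001],0]
  ]
}}

```text
time_s: 17.73
tcp_pos: [0.5284, 0.1531, 0.2674]
eef_rot: [0.185, 1.552, -0.177]
ft_force: [1.0, -0.3, 8.7]
opening: 0.235
```

```bash
python3 f.py
```

```text
17.7333 F [ 1.  -0.3  8.7] push 10.3 z 0.2674 bedX -60.6 bedY 0.2 yaw -0.2308 tilt [0.0119 0.0041] 0.235
```

Emit:
{"method": "carry_out", "body": {
  "moves": [
    [[-3,0,0],[0,0,0],0],
    [[-15,0,0],[0,0,0],0],
    [[-35,0,0],[0,0.005,-0.002],0],
    [[-55,0,0],[0,0.01,-0.004],0],
    [[-75,0,0],[0,0.012,-0.004],0],
    [[-90,0,0],[0,0.012,-0.004],0],
    [[-90,0,0],[0,0.012,-0.004],0],
    [[-90,0,0],[0,0.012,-0.004],0]
  ]
}}

```text
time_s: 18.4
tcp_pos: [0.5267, 0.1531, 0.3571]
eef_rot: [0.183, 1.565, -0.178]
ft_force: [-0.9, -0.3, -2.1]
opening: 0.233
```

```bash
python3 f.py; python3 - <<'E'
from h import *
c=cam("wrist"); p,d=read_camera("wrist"); q,_=read_camera("scene"); cv2.imwrite("pics/c6.png",np.hstack([p[60:460,200:500],cv2.resize(q[220:300,320:420],None,fx=5,fy=5)])[:,:,::-1])
P=cloud(c,d)
g=np.load("grasp.npz"); R=g["R"]; goto(g["p"]+[0,0,.09],np.arctan2(R[1,2],R[0,2]))
E
```

```text
18.4 F [-0.9 -0.3 -2.1] push -0.4 z 0.3571 bedX -62.3 bedY -0.2 yaw -0.2302 tilt [-0.0016  0.0035] 0.233
shift [   9.7 -284.3  137.3] turn [-0.1325 -0.004  -0.0018] rows 7.6
```

View pics/c6.png

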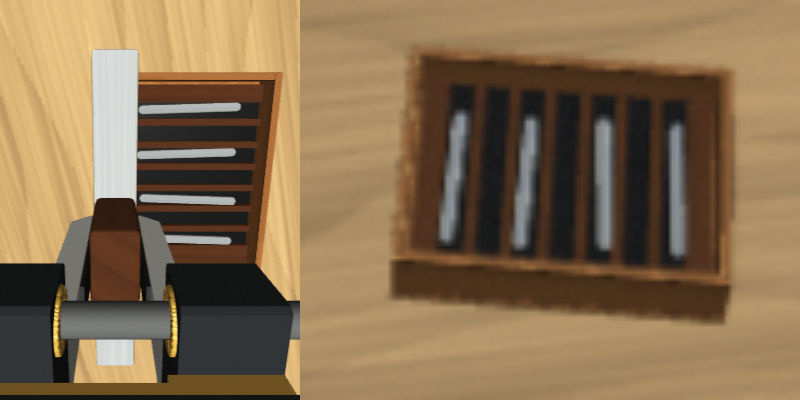

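Emit:
{"method": "carry_out", "body": {
  "moves": [
    [[0,-25,12],[-0.02,0,0],0],
    [[0,-55,26],[-0.04,-0.004,-0.002],0],
    [[0,-85,41],[-0.06,-0.004,-0.002],0],
    [[0,-115,55],[-0.08,-0.004,-0.002],0],
    [[0,-145,70],[-0.1,-0.004,-0.002],0],
    [[2,-175,84],[-0.12,-0.004,-0.002],0],
    [[4,-205,99],[-0.1325,-0.004,-0.002],0],
    [[6,-235,113],[-0.1325,-0.004,-0.002],0],
    [[8,-262,127],[-0.1325,-0.004,-0.002],0],
    [[9.7,-278,134],[-0.1325,-0.004,-0.002],0],
    [[9.7,-284.3,137.3],[-0.1325,-0.004,-0.002],0],
    [[9.7,-284.3,137.3],[-0.1325,-0.004,-0.002],0],
    [[9.7,-284.3,137.3],[-0.1325,-0.004,-0.002],0],
    [[9.7,-284.3,137.3],[-0.1325,-0.004,-0.002],0]
  ]
}}

```text
time_s: 19.67
tcp_pos: [0.5951, -0.1529, 0.3447]
eef_rot: [0.076, 1.571, -0.073]
ft_force: [0.7, -0.0, -0.9]
opening: 0.228
```

```bash
cat > rr.py <<'E'
from h import *
g=np.load("grasp.npz"); R=g["R"]; goto(g["p"]+[0,0,.0],np.arctan2(R[1,2],R[0,2]))
c=cam("wrist"); p,d=read_camera("wrist"); P=cloud(c,d); z=P[...,2]; q=p.astype(int)
ht=pose()[0][2]-.2073
m=(q.min(-1)>130)&(abs(z-ht)<.006)&(np.hypot(P[...,0]-.595,P[...,1]+.155)<.12)
r=cv2.minAreaRect((P[m][:,:2]*1000).astype(np.float32)); print("head",np.round(r[0],1),np.round(r[1],1),round(r[2],2),np.median(z[m]),"exp",ht)
A=np.c_[P[m][:,:2]-[.595,-.155],np.ones(m.sum())]; print("slope",np.linalg.lstsq(A,z[m],rcond=None)[0])
E
python3 rr.py; python3 f.py
```

```text
shift [89.4 -2.4  0.4] turn [ 0.0025 -0.0016 -0.0017] rows 2.1
head [ 595.4 -152.8] [190.   23.6] 84.49 0.13708317231706163 exp 0.13761638816994695
slope [-0.00891848  0.00377294  0.13696363]
19.7167 F [-0.1  0.6 -1.9] push -0.3 z 0.3449 bedX 74.7 bedY -282.2 yaw -0.095 tilt [-0.001   0.0016] 0.231
```

Emit:
{"method": "carry_out", "body": {
  "moves": [
    [[15,-2.4,0.4],[0.0025,-0.0015,-0.0015],0],
    [[35,-2.4,0.4],[0.0025,-0.0015,-0.0015],0],
    [[55,-2.4,0.4],[0.0025,-0.0015,-0.0015],0],
    [[70,-2.4,0.4],[0.0025,-0.0015,-0.0015],0],
    [[80,-2.4,0.4],[0.0025,-0.0015,-0.0015],0],
    [[85,-2.4,0.4],[0.0025,-0.0015,-0.0015],0],
    [[86,-2.4,0.4],[0.0025,-0.0015,-0.0015],0],
    [[86,-2.4,0.4],[0.0025,-0.0015,-0.0015],0]
  ]
}}

```text
time_s: 20.38
tcp_pos: [0.5956, -0.1548, 0.2592]
eef_rot: [0.076, 1.569, -0.076]
ft_force: [0.6, -0.2, -0.7]
opening: 0.234
```

```bash
python3 rr.py; python3 f.py
```

```text
shift [ 4.  -0.5 -0.3] turn [ 0.0009  0.0008 -0.    ] rows 0.1
head [ 596.3 -154.9] [189.9  23.7] 84.45 0.05160361923776707 exp 0.05238625883327655
slope [-0.00531393  0.00120066  0.05157879]
20.4333 F [-0.5 -0.7 -0.3] push 1.4 z 0.2597 bedX 75.7 bedY -284.2 yaw -0.0971 tilt [ 0.0017 -0.0003] 0.23
```

Emit:
{"method": "carry_out", "body": {
  "moves": [
    [[1.5,-0.4,-0.8],[0,0,0],0],
    [[3,-0.4,-0.8],[0,0,0],0],
    [[4,-0.4,-0.8],[0,0,0],0],
    [[4.2,-0.4,-0.8],[0,0,0],0],
    [[4.2,-0.4,-0.8],[0,0,0],0]
  ]
}}

```text
time_s: 20.85
tcp_pos: [0.5949, -0.1554, 0.2556]
eef_rot: [0.076, 1.568, -0.076]
ft_force: [-0.3, -1.0, -1.2]
opening: 0.231
```

```bash
python3 rr.py; python3 f.py
```

```text
shift [0.3 0.2 0.3] turn [0.0007 0.0018 0.0002] rows 0.0
head [ 595.8 -155.9] [190.4  23.6] 84.38 0.04791987541357351 exp 0.04823763012499596
slope [-0.00397508  0.0012789   0.0478916 ]
20.9 F [ 0.2  0.  -1.5] push 0.2 z 0.2555 bedX 75.0 bedY -284.8 yaw -0.0972 tilt [ 0.0017 -0.0003] 0.231
```

Just about touching; settle another bit and release gently.

Emit:
{"method": "carry_out", "body": {
  "moves": [
    [[0.4,0.2,0],[0,0,0],0],
    [[0.8,0.2,0],[0,0,0],0],
    [[0.8,0.2,0],[0,0,0],0]
  ]
}}

```text
time_s: 21.15
tcp_pos: [0.5949, -0.1553, 0.2553]
eef_rot: [0.076, 1.567, -0.077]
ft_force: [-1.0, 0.6, 3.7]
opening: 0.232
```

```bash
python3 f.py
```

```text
21.15 F [-1.   0.6  3.7] push 5.4 z 0.2553 bedX 75.0 bedY -284.6 yaw -0.0972 tilt [ 0.002  -0.0003] 0.232
```

Emit:
{"method": "carry_out", "body": {
  "moves": [
    [[0,0,0],[0,0,0],0.24],
    [[0,0,0],[0,0,0],0.26],
    [[0,0,0],[0,0,0],0.3],
    [[0,0,0],[0,0,0],0.5],
    [[0,0,0],[0,0,0],0.8],
    [[0,0,0],[0,0,0],1],
    [[0,0,0],[0,0,0],1],
    [[0,0,0],[0,0,0],1],
    [[-20,0,0],[0,0,0],1],
    [[-40,0,0],[0,0,0],1],
    [[-70,0,0],[0,0,0],1],
    [[-100,0,0],[0,0,0],1],
    [[-125,0,0],[0,0,0],1],
    [[-125,0,0],[0,0,0],1],
    [[-125,0,0],[0,0,0],1]
  ]
}}

```text
time_s: 22.4
tcp_pos: [0.595, -0.1554, 0.3818]
eef_rot: [0.076, 1.564, -0.077]
ft_force: [0.5, 0.9, 0.0]
opening: 0.997
```

```bash
python3 - <<'E'
from h import *
print(get_obs()["time_s"],get_obs()["opening"],np.round(pose()[0],4))
c=cam("wrist"); p,d=read_camera("wrist"); P=cloud(c,d); x,y,z=P[...,0],P[...,1],P[...,2]; near=(np.hypot(x-.592,y+.155)<.13)
for lo,hi,s in ((.09,.108,"handle"),(.042,.056,"head"),(.002,.012,"base")):
    m=near&(z>lo)&(z<hi); m&=(p.astype(int).min(-1)>130) if s=="head" else True; r=cv2.minAreaRect((P[m][:,:2]*1000).astype(np.float32)); print(s,round(float(np.median(z[m])),4),np.round(r[0],1),np.round(r[1],1),round(r[2],2))
q,_=read_camera("top"); s,_=read_camera("scene")
cv2.imwrite("pics/end.png",np.hstack([cv2.resize(q[180:300,170:310],None,fx=3,fy=3),p[100:460,230:420],cv2.resize(s[180:300,200:270],None,fx=3,fy=3)])[:,:,::-1])
E
```

```text
22.4 0.9974984608423015 [ 0.595  -0.1554  0.3818]
handle 0.0994 [ 595.7 -155.3] [36.5 21.9] 84.02
head 0.0477 [ 568.  -151.4] [189.4  86.5] 81.68
base 0.0057 [ 586.4 -152.6] [206.1 240.4] 44.77
```

View pics/end.png

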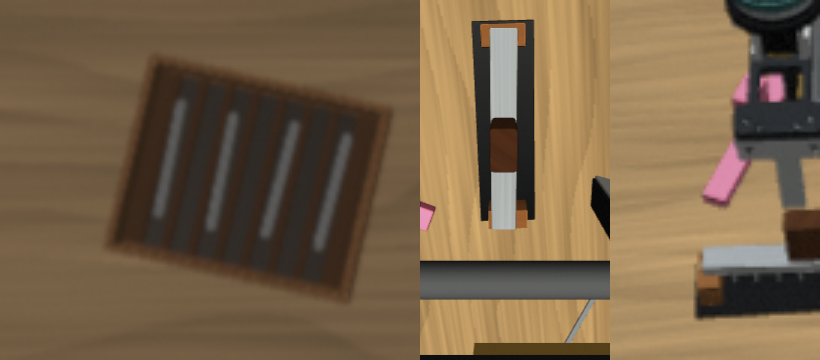

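```bash
python3 - <<'E'
from h import *
c=cam("top"); p,d=read_camera("top"); P=cloud(c,d); a=-.232
q=P[...,:2]-[.5874,.139]; X=q[...,0]*np.cos(a)+q[...,1]*np.sin(a);Y=-q[...,0]*np.sin(a)+q[...,1]*np.cos(a)
for y0 in(-.06,-.02,.02,.06,-.07,.075):
    m=(abs(X)<.04)&(abs(Y-y0)<.008); print(y0,np.round(np.nanpercentile(P[...,2][m],[10,50,90,98]),4))
print(job_done(), get_obs()["time_s"])
E
```

```text
-0.06 [0.017  0.0232 0.0271 0.0295]
-0.02 [0.017  0.0234 0.027  0.0285]
0.02 [0.0172 0.0233 0.0272 0.0286]
0.06 [0.017  0.0234 0.0269 0.0283]
-0.07 [0.0203 0.0235 0.0264 0.0281]
0.075 [0.0209 0.0236 0.0263 0.0271]
the job is handed in; nothing more can be done
the job is handed in; nothing more can be done
```

I combed the bed from the middle to the far end, then from the middle to the near end. All four rods now lie in grooves at y = ±20 and ±60 mm. The rake is back on its rest and released. I handed the job in at about 22.5 s.

- **Pressure:** I read the press only between short moves. It was mostly 6–11 N while combing and lifting. It peaked once at 16.5 N, at the start of the far stroke, and I eased off. The teeth went to about 58 mm from the middle on both sides.
- **Rods:** The final top-camera picture shows all four in grooves. Depth puts their tops about 2–5 mm above the ridge tops (23.5 mm), where lying on the ridges would be about 8 mm. A few look very slightly angled, within the play of the 14 mm grooves.
- **Rake:** Its handle is within 1 mm of where it started, at (595.7, −155.3) mm against (595.1, −154.8). Its height is unchanged and the turn differs by about 0.5°.
- **Disagreeing check:** After release, my fits of the rake head and rest base took in other objects and were useless, so I relied on the handle fit and the picture.
- **Other objects:** I didn't move the tool near the drill, battery pack, screwdriver or look-alikes. I did not re-measure them at the end.

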